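# Shut the chess-set drawer and swing its latch across

### The job

Lock up the chess drawer by pushing only: push the half-open drawer fully home, gently enough that the cups and pieces in it stay standing, and then push the steel latch arm round with a fingertip until it lies square across the front of the shut drawer. Do not grip or lift anything, leave the rook on the counter alone, and finish clear of everything.

Things in the scene. Friction and masses are not known exactly. Their poses are not given: they have to be found in the camera images.
- carcass: the lacquered pine drawer case, fixed to the counter: 200 deep, 320 wide, 100 high, its top solid; two thin wooden runners, 8 high, lie on the counter under the drawer and reach 110 out in front of the case. Origin on the counter (z = 0) under the middle of its front edge; its x axis points into the case, away from the robot, y to the left along the front, z up. It may stand turned by up to about 17 degrees.
- drawer (a joint): how far the drawer has been pushed in along the case's +x, m: 0 = half open, as it starts; 0.110 = fully home against its stop. It slides with about 1.5 N of friction (plus a little when moved faster), has no catch or spring and stays where it is left.
- drawer_face (a point): middle of the width of the drawer's flat pine front, on its outer face, 75 above the counter. The front is 320 wide, 16 thick, reaches from 4 to 100 above the counter and moves with the drawer; when home its outer face is 16 in front of the case's front edge. A brass knob, 24 across, its centre 40 above the counter, stands 23 out of the face straight below this point. Behind the front is an open tray with inner floor 18 above the counter, holding cups and pieces.
- latch (a joint): angle of the steel latch arm about its upright pivot, rad: 0 = lying square across the shut drawer's front, pointing along the case's +y, against its stop; grows anticlockwise seen from above as it opens, to 2.8; 1.57 = pointing along the case's -x, straight out from the front. Starts 1.65 to 2.6. Turning it takes about 0.1 N m and it stays where it is left.
- latch_pivot (a point): axis of the latch arm, at the height of the arm's top face (94 above the counter): fixed to the case, beside its right end, 26 in front of the front edge and 185 to the right (case -y) of the middle. Below it stands a post of 22 diameter; the arm's hub is 28 in diameter, 22 high.
- latch_tip (a point): far end of the latch arm, on its centre line and top face, 122 from the pivot. The arm is a straight flat steel bar 14 wide with a rounded end, 20 high, from 74 to 94 above the counter, with free space beneath. Shut, it lies 3 in front of the shut drawer's face and overlaps it by about 95.
- bishop: brass bishop, 60 high, foot 30 diameter, loose, standing in the drawer; origin at the centre of its foot. Bystander.
- knight: boxwood knight, about 55 high, foot 30 diameter, loose, standing in the drawer; origin at the centre of its foot. Bystander.
- bell: small chrome table bell, 40 high, 52 diameter, loose, standing in the drawer; origin at the centre of its foot. Bystander.
- rook: boxwood rook, 52 high, foot 32 diameter, standing loose on the counter near the left end of the drawer front; origin at the centre of its foot. Bystander.
- cup0: open red plastic captured-piece cup, 48 high, 52 across the rim, loose, standing in the drawer behind the pieces; origin at the centre of its foot. Bystander.
- cup1: open red plastic captured-piece cup, 48 high, 52 across the rim, loose, standing in the drawer behind the pieces; origin at the centre of its foot. Bystander.
- cup2: open red plastic captured-piece cup, 48 high, 52 across the rim, loose, standing in the drawer behind the pieces; origin at the centre of its foot. Bystander.
- cup3: open red plastic captured-piece cup, 48 high, 52 across the rim, loose, standing in the drawer behind the pieces; origin at the centre of its foot. Bystander.

How it is judged:
By the outcome, as a careful person would: the job done as asked, in the order asked, and still so for the second after the job is handed in, with the robot touching nothing.
It also fails if it takes over 54 s, if anything falls off the work surface, if the arm or the gripper's body presses on something with over 40 N, if the wrist force passes 120 N, or if a joint passes its speed limit or range.

### The arm

A 7-joint arm with a two-finger parallel gripper is mounted at the origin on the work surface. World frame = base frame: x ahead of the robot, y to its left, z up, the work surface at z = 0. Lengths are in m, angles in rad, forces in N, time in s.
With the tool pointing down it reaches from about 0.4 to 0.85 m from the base axis. Payload 10.4 kg.
Tool frame: the origin (TCP) lies where the fingers leave the gripper's body, on its centre line; the fingertips stand 73 mm ahead of it and the grasp point (between the pads) lies 54 mm ahead of it; z points along the fingers, y is the line along which they close (so a half turn about z gives the same grasp; the last joint's range is limited). The gripper opens to 85 mm and grips with 20 to 120 N. Pads are 22 mm wide; open, the fingers measure 114 mm over their backs; the gripper's body (76 mm by 85 mm) begins 54 mm behind the grasp point. The pads swing forward as they close: fully open they stand 13 mm farther back than shut.
Start: joints at [-1.317, 0.332, -0.065, 1.46, 0.022, 1.35, -0.088], TCP at [0.171, 0.601, 0.304] pointing down, gripper open.
Joint ranges: [-2.6, 2.6], [-0.5, 2.12], [-1.47, 1.34], [0.16, 2.42], [-1.27, 4.41], [0.06, 2.06], [-2.6, 2.6]. Speed limits (rad/s): [2.22, 2.22, 2.79, 2.79, 3.14, 3.14, 3.14].

### API

Orientations are given as a unit quaternion [x, y, z, w].
In Python, from workcell import manip, camera gives the robot as it stands. The module is installed in compiled form; this text tells all that it offers.
- The arm moves only by the shell command python3 -m creep 'ROWS' [OPENING] [FORCE]. ROWS is JSON, a list of rows, each a list of 2 entries, a list of its own where there are three numbers: the shift along the tool's x, y, z in mm, then the turn about the tool's z in rad. In form: [[[tx, ty, tz], twist], ...]. A call has 1 to 5 rows; each row is the pose to reach, as a shift and turn from the pose commanded when the call began, along the tool's axes at that moment; what a row does not reach only later rows make up. A row lasts 1/12 s, in which the tool goes at most 41.7 mm and 7.16 degrees, less where a joint would pass 70% of its speed; a pose out of reach is approached as far as the arm can. A call with a gripper value outside its range is refused whole. OPENING is the opening, from 0 (shut) to 1 (fully open), set as the call begins (- or left out, the last holds). The fingers move at their own pace and stop on an object; FORCE is the grip in N (left out, the last holds). Time passes only in rows, so rows that repeat a pose let the fingers close. It gives the time, the measured TCP pose, the force, the opening and the grip force at its end, in the units of the state.
- manip.get_obs(): the state, without advancing time (a new reading comes with each control period).
- camera(name): name is "scene" or "top"; returns a dict with "pixels" (400x640x3 uint8, red, green, blue), "z_map" (400x640 float32, m along the optical axis (not along the pixel's ray), 0 where there is no reading), "fx", "fy", "cx", "cy" (pixels), "extrinsics" (4x4, takes a point from world to camera coordinates). Camera axes: x right, y down, z forward; pixel columns grow to the right and rows downward; lengths in m; the calibration is good to about 2 mm. A picture is of the moment at which its call begins.
- manip.hand_in(): hands the job in; it is judged then, once.
The state is a dict: "clock": time; "joint_pos": joint angles; "joint_velocities": joint speeds; "tau": joint torques, N m; "position": TCP position; "ee_rot": TCP orientation; "ft_force": force on the tool from outside, world axes, zero at the start; "torque": the same for the moment, N m; "grip_width": opening from 0.0 (shut) to 1.0 (fully open); "grasp_force": force on a finger pad.
Only numpy, scipy, OpenCV 4.12 (cv2) and the standard library are available. Lean on these libraries where they do the work, as an engineer would, in place of code of your own. Each camera call takes 0.05 s, during which the arm holds its last target. There are 200 camera calls.

## Working session

There is one attempt and no reset: what is moved stays moved. The work goes in short steps, Python scripts to look and compute and a shell command to move; the robot and the scene stay as the last step left them, time stands still between calls to the robot, and variables do not carry over. Pictures are saved under pics/ and viewed, at most 10 in all, crops included, and the job is handed in when it is done.

```bash
mkdir -p pics
python3 - <<'E'
from workcell import manip,camera
import cv2,numpy as np
o=manip.get_obs();print({k:np.round(v,3).tolist() for k,v in o.items()})
for n in("scene","top"):
    c=camera(n);cv2.imwrite(f"pics/{n}0.png",c["pixels"][:,:,::-1]);print(n,c["fx"],c["cx"],c["cy"],np.round(c["extrinsics"],3).tolist())
    np.savez(f"{n}0.npz",**c)
E
```

```text
{'clock': 0.0, 'joint_pos': [-1.317, 0.333, -0.065, 1.461, 0.022, 1.35, -0.089], 'joint_velocities': [0.001, -0.001, 0.001, 0.001, 0.001, -0.001, 0.0], 'tau': [0.001, -62.545, 0.049, -39.159, 0.016, 0.01, -0.0], 'position': [0.171, 0.601, 0.303], 'ee_rot': [0.138, 0.99, -0.001, -0.0], 'ft_force': [-0.234, -0.356, -0.862], 'torque': [-0.001, 0.046, 0.023], 'grasp_force': 0.0, 'grip_width': 1.0}
scene 406.77136695214324 313.69641269933476 200.4396308648726 [[0.829, 0.559, 0.016, -0.541], [0.44, -0.634, -0.636, -0.106], [-0.345, 0.534, -0.772, 1.028], [0.0, 0.0, 0.0, 1.0]]
top 411.1705579930372 317.2579456358833 199.30263974491808 [[0.008, -1.0, -0.026, 0.144], [-0.987, -0.003, -0.16, 0.563], [0.16, 0.027, -0.987, 0.808], [0.0, 0.0, 0.0, 1.0]]
```

View pics/scene0.png

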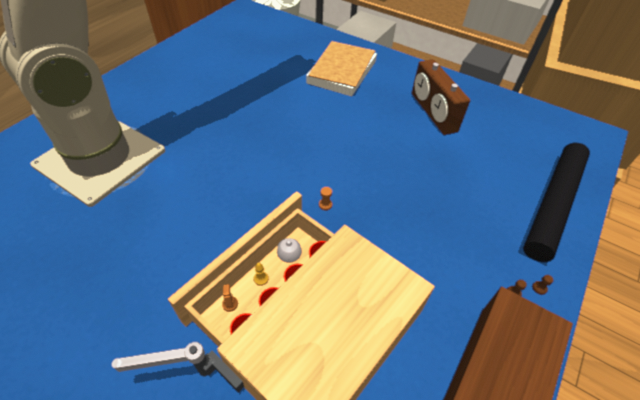

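View pics/top0.png

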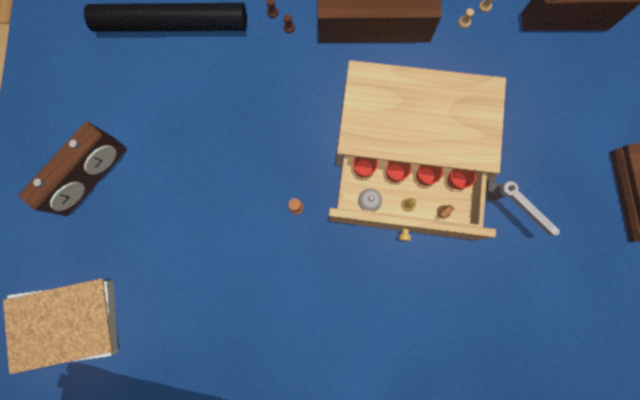

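The top view shows the case top (corners about (348,62), (505,76), (499,173), (338,155)), the drawer front from (331,215) to (495,233), the knob at (404,235), the latch pivot at (511,187) with its tip at (557,232), and the rook at (295,206). The arm is out of the top view.

```bash
cat > h.py <<'E'
import numpy as np,cv2
def ray(c,u,v,z):
    E=np.array(c["extrinsics"]);R=E[:3,:3];t=E[:3,3];o=-R.T@t
    u=np.atleast_1d(u).astype(float);v=np.atleast_1d(v).astype(float)
    d=np.stack([(u-c["cx"])/c["fx"],(v-c["cy"])/c["fy"],np.ones_like(u)],-1)@R
    return o+d*((z-o[2])/d[:,2])[:,None]
def depth(c):
    E=np.array(c["extrinsics"]);v,u=np.mgrid[:400,:640];z=c["z_map"]
    p=np.stack([(u-c["cx"])/c["fx"]*z,(v-c["cy"])/c["fy"]*z,z],-1)
    return (p-E[:3,3])@E[:3,:3]
def blobs(m,P,n=40):
    k,l,s,ce=cv2.connectedComponentsWithStats(m.astype(np.uint8))
    for i in range(1,k):
        if s[i,4]>n: yield i,l==i,s[i,4],ce[i]
def measure(c,show=True):
    P=depth(c);hsv=cv2.cvtColor(c["pixels"],cv2.COLOR_RGB2HSV).astype(int)
    z=P[...,2];roi=(c["z_map"]>0)&(P[...,0]>.3)&(P[...,0]<1)&(abs(P[...,1])<.5)
    for name,m,zz in(("pine",roi&(z>.09)&(z<.108)&(hsv[...,1]>60)&(hsv[...,0]<30),.1),("steel",roi&(z>.084)&(z<.102)&(hsv[...,1]<60)&(hsv[...,2]>110),.094)):
        for i,b,a,ce in blobs(m,P):
            v,u=np.nonzero(b);W=ray(c,u,v,zz)[:,:2]
            r=cv2.minAreaRect((W*1000).astype(np.float32))
            print(name,a,"px",ce.round(),"zmed",z[b].mean().round(4),"rect mm",np.round(r[0],1),np.round(r[1],1),round(r[2],2));print(cv2.boxPoints(r).round(1).tolist())
E
python3 - <<'E'
from h import *
for n in("top","scene"):
    c=dict(np.load(n+"0.npz"));print(n);measure(c)
    P=depth(c)
    if n=="top":
        for u,v in((511,187),(557,232),(295,206),(404,235)):print(u,v,P[v,u].round(3))
        print("pivot,tip rays",ray(c,[511,557],[187,232],.094).round(4))
E
```

```text
top
pine 2477 px [378.  10.] zmed 0.0986 rect mm [955.3  20.1] [255.8  48.4] 89.39
[[929.7000122070312, -107.5], [978.0999755859375, -108.0], [980.7999877929688, 147.6999969482422], [932.4000244140625, 148.3000030517578]]
pine 587 px [586.   4.] zmed 0.1003 rect mm [ 965.7 -409.8] [189.3  18.3] 89.39
[[955.5999755859375, -504.29998779296875], [973.9000244140625, -504.5], [975.9000244140625, -315.20001220703125], [957.5999755859375, -315.0]]
pine 15231 px [423. 117.] zmed 0.0992 rect mm [724.2 -62.2] [318.1 200.7] 82.83
[[604.7999877929688, -207.5], [803.9000244140625, -232.5], [843.5999755859375, 83.0], [644.5, 108.0999984741211]]
pine 1430 px [412. 222.] zmed 0.0989 rect mm [509.  -35.5] [317.2  17.1] 82.83
[[480.70001220703125, -191.8000030517578], [497.6000061035156, -193.89999389648438], [537.2000122070312, 120.80000305175781], [520.2999877929688, 122.9000015258789]]
steel 589 px [530. 207.] zmed 0.0938 rect mm [ 538.5 -266.6] [135.   27.2] 42.32
[[479.3999938964844, -302.0], [497.70001220703125, -322.1000061035156], [597.5999755859375, -231.10000610351562], [579.2000122070312, -
[... 426 characters left out ...]
75, 124.69999694824219]]
pine 21439 px [327. 322.] zmed 0.1007 rect mm [726.3 -62. ] [320.9 200.5] 82.98
[[607.2999877929688, -209.0], [806.2000122070312, -233.5], [845.4000244140625, 85.0], [646.5, 109.5]]
pine 4947 px [496. 348.] zmed 0.1006 rect mm [969.4  40.8] [ 62.5 221.1] 0.01
[[938.0999755859375, 151.39999389648438], [938.2000122070312, -69.69999694824219], [1000.7000122070312, -69.69999694824219], [1000.5999755859375, 151.39999389648438]]
steel 931 px [159. 357.] zmed 0.095 rect mm [ 541.6 -268.5] [134.6  27.9] 47.16
[[485.6000061035156, -308.29998779296875], [506.1000061035156, -327.29998779296875], [597.7000122070312, -228.60000610351562], [577.2000122070312, -209.60000610351562]]
```

```bash
python3 -m creep '[[[-30,-22,0],0],[[-60,-45,0],0],[[-90,-68,0],0],[[-121,-90,0],0],[[-151,-113,0],0]]' 0 20
python3 -m creep '[[[-30,-22,0],0],[[-60,-45,0],0],[[-90,-68,0],0],[[-121,-90,0],0],[[-151,-113,0],0]]'
```

```text
clock: 0.52
position: [0.286, 0.4495, 0.3036]
ee_rot: [0.138, 0.99, -0.0, -0.0]
ft_force: [0.7, -0.0, -0.5]
grip_width: 0.301
grasp_force: 0.0
clock: 0.93
position: [0.4003, 0.2995, 0.3038]
ee_rot: [0.138, 0.99, 0.0, -0.0]
ft_force: [0.5, 0.9, 0.5]
grip_width: -0.002
grasp_force: 0.0
```

```bash
python3 -m creep '[[[-14,-30,0],0],[[-28,-60,0],0],[[-42,-90,0],0],[[-56,-120,0],0],[[-71,-150,0],0]]'
python3 -m creep '[[[-14,-30,0],0],[[-28,-60,0],0],[[-42,-90,0],0],[[-56,-120,0],-0.08],[[-71,-150,0],-0.153]]'
```

```text
clock: 1.35
position: [0.4266, 0.136, 0.3037]
ee_rot: [0.138, 0.99, 0.0, -0.0]
ft_force: [0.2, 0.6, -0.3]
grip_width: 0.003
grasp_force: 0.0
clock: 1.77
position: [0.4538, -0.0278, 0.3038]
ee_rot: [0.06, 0.998, 0.0, -0.0]
ft_force: [0.6, -0.2, 0.5]
grip_width: -0.001
grasp_force: 0.0
```

```bash
python3 -m creep '[[[0,0,35],0],[[0,0,75],0],[[0,0,115],0],[[0,0,150],0],[[0,0,166],0]]'
python3 -m creep '[[[-8,0,0],0],[[-16,0,0],0],[[-22,0,0],0],[[-26,0,0],0],[[-28,0,0],0]]'
python3 - <<'E'
from workcell import camera
from h import *
c=camera("scene");cv2.imwrite("pics/s1.png",cv2.resize(c["pixels"][180:400,80:440,::-1],(720,440)))
E
```

```text
clock: 2.18
position: [0.4518, -0.0263, 0.1339]
ee_rot: [0.062, 0.998, -0.001, -0.002]
ft_force: [-0.0, -0.0, -0.1]
grip_width: -0.006
grasp_force: 0.0
clock: 2.6
position: [0.4836, -0.0295, 0.1392]
ee_rot: [0.062, 0.998, 0.0, 0.001]
ft_force: [0.1, -0.3, 0.3]
grip_width: 0.002
grasp_force: 0.0
```

View pics/s1.png

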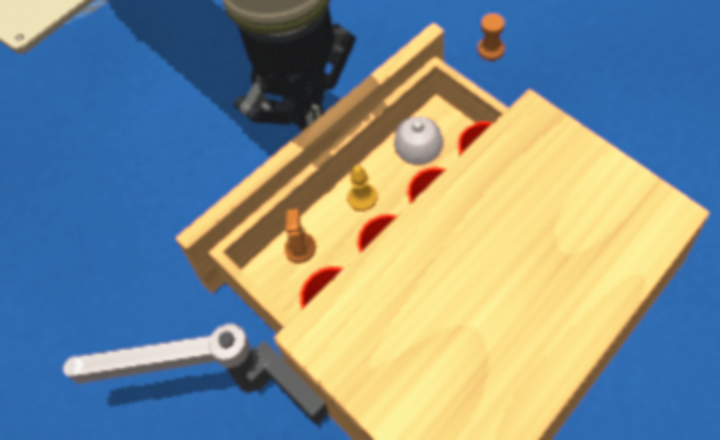

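The closed fingers are just in front of the middle of the drawer front (crop (310,120)) and everything in the drawer is standing. Next I make contact slowly.

```bash
python3 -m creep '[[[-1,0,0],0],[[-2,0,0],0],[[-3,0,0],0],[[-4,0,0],0],[[-5,0,0],0]]'
python3 -m creep '[[[-1,0,0],0],[[-2,0,0],0],[[-3,0,0],0],[[-4,0,0],0],[[-5,0,0],0]]'
python3 -m creep '[[[-1,0,0],0],[[-2,0,0],0],[[-3,0,0],0],[[-4,0,0],0],[[-5,0,0],0]]'
```

```text
clock: 3.07
position: [0.4869, -0.0301, 0.1379]
ee_rot: [0.062, 0.998, 0.0, 0.0]
ft_force: [-0.6, 0.0, 0.9]
grip_width: 0.0
grasp_force: 0.0
clock: 3.48
position: [0.4918, -0.0308, 0.1378]
ee_rot: [0.062, 0.998, 0.0, -0.0]
ft_force: [-1.2, -0.5, 0.9]
grip_width: 0.007
grasp_force: 0.8
clock: 3.9
position: [0.4968, -0.0314, 0.1378]
ee_rot: [0.062, 0.998, 0.0, -0.0]
ft_force: [-1.4, 0.2, -0.3]
grip_width: 0.003
grasp_force: 0.8
```

```bash
python3 -m creep '[[[-1.5,0,0],0],[[-3.3,0,0],0],[[-5.5,0,0],0],[[-8,0,0],0],[[-10.5,0,0],0]]'
for i in 1 2 3 4; do python3 -m creep '[[[-2.5,0,0],0],[[-5,0,0],0],[[-7.5,0,0],0],[[-10,0,0],0],[[-12.5,0,0],0]]' | grep -E 'clock|pos|ft_'; done
python3 -m creep '[[[-2.5,0,0],0],[[-5,0,0],0],[[-7.5,0,0],0],[[-9.5,0,0],0],[[-11,0,0],0]]'
python3 - <<'E'
from workcell import camera
from h import *
c=camera("scene");cv2.imwrite("pics/s2.png",cv2.resize(c["pixels"][180:400,80:440,::-1],(720,440)));measure(c)
E
```

```text
clock: 4.32
position: [0.5075, -0.0327, 0.1378]
ee_rot: [0.062, 0.998, 0.0, -0.0]
ft_force: [-1.2, -0.4, -0.6]
grip_width: 0.004
grasp_force: 0.8
clock: 4.73
position: [0.5199, -0.0343, 0.1378]
ft_force: [-1.1, 0.4, -0.1]
clock: 5.15
position: [0.5322, -0.0358, 0.1378]
ft_force: [-2.0, 0.3, -0.5]
clock: 5.57
position: [0.5447, -0.0373, 0.1378]
ft_force: [-1.4, 0.2, -0.3]
clock: 5.98
position: [0.5571, -0.0389, 0.1379]
ft_force: [-1.1, 0.3, -0.7]
clock: 6.4
position: [0.5681, -0.0402, 0.1379]
ee_rot: [0.062, 0.998, 0.0, 0.0]
ft_force: [-1.0, 1.1, -0.3]
grip_width: -0.002
grasp_force: 0.8
pine 1791 px [262. 276.] zmed 0.0993 rect mm [587.8 -44.8] [319.8  22.2] 82.94
[[557.0999755859375, -202.10000610351562], [579.2000122070312, -204.8000030517578], [618.5, 112.5999984741211], [596.5, 115.30000305175781]]
pine 21435 px [327. 322.] zmed 0.1007 rect mm [726.3 -62. ] [320.9 200.4] 82.98
[[607.2999877929688, -209.0], [806.2000122070312, -233.5], [845.4000244140625, 85.0], [646.5, 109.5]]
pine 4945 px [496. 348.] zmed 0.1006 rect mm [969.3  40.8] [221.1  62.6] 90.0
[[938.0, -69.69999694824219], [1000.5999755859375, -69.69999694824219], [1000.5999755859375, 151.39999389648438], [938.0, 151.39999389648438]]
steel 930 px [159. 357.] zmed 0.095 rect mm [ 542.1 -268. ] [135.9  27.9] 47.16
[[485.6000061035156, -308.29998779296875], [506.1000061035156, -327.29998779296875], [598.5, -227.6999969482422], [578.0, -208.6999969482422]]
```

View pics/s2.png

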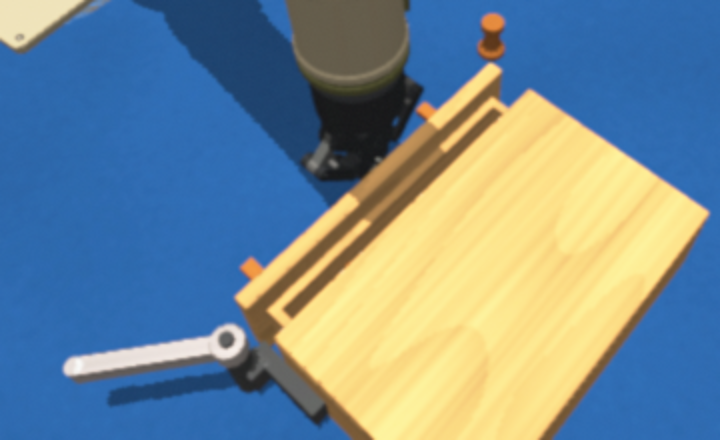

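The drawer has moved about 75 mm; about 35 mm remain. The runners (orange) now show in front of it, and the latch has not moved.

```bash
for i in 1 2 ; do python3 -m creep '[[[-2,0,0],0],[[-4,0,0],0],[[-6,0,0],0],[[-8,0,0],0],[[-10,0,0],0]]' | grep -E 'clock|pos|ft_'; done
python3 -m creep '[[[-1.8,0,0],0],[[-3.5,0,0],0],[[-5,0,0],0],[[-6.2,0,0],0],[[-7,0,0],0]]'| grep -E 'clock|pos|ft_'
python3 -m creep '[[[-0.7,0,0],0],[[-1.4,0,0],0],[[-2.1,0,0],0],[[-2.8,0,0],0],[[-3.5,0,0],0]]'| grep -E 'clock|pos|ft_'
```

```text
clock: 6.87
position: [0.578, -0.0415, 0.138]
ft_force: [-1.8, 0.2, 1.0]
clock: 7.28
position: [0.5879, -0.0427, 0.1379]
ft_force: [-1.5, 0.3, 1.0]
clock: 7.7
position: [0.5947, -0.0436, 0.1379]
ft_force: [-1.6, 0.4, 2.0]
clock: 8.12
position: [0.5981, -0.044, 0.1379]
ft_force: [-2.1, 1.3, 1.3]
```

```bash
for i in 1 2; do python3 -m creep '[[[-0.6,0,0],0],[[-1.2,0,0],0],[[-1.8,0,0],0],[[-2.4,0,0],0],[[-3,0,0],0]]'| grep -E 'clock|pos|ft_'; done
```

```text
clock: 8.53
position: [0.6006, -0.0443, 0.1379]
ft_force: [-8.1, 1.7, 6.6]
clock: 8.95
position: [0.601, -0.0444, 0.1378]
ft_force: [-26.5, 3.5, 22.7]
```

```bash
python3 -m creep '[[[2,0,0],0],[[8,0,0],0],[[20,0,0],0],[[40,0,-10],0],[[60,0,-40],0]]'|grep -E 'clock|pos|ft_'
python3 -m creep '[[[0,-10,-30],0],[[-10,-40,-50],0],[[-20,-75,-60],0],[[-30,-110,-60],0],[[-37,-145,-60],0]]'|grep -E 'clock|pos|ft_'
python3 -m creep '[[[0,-35,0],0],[[0,-70,0],0],[[0,-100,0],0],[[0,-125,0],0],[[0,-141,0],0]]'|grep -E 'clock|pos|ft_'
cat > w.py <<'E'
from workcell import manip,camera
from h import *
c=camera("scene");measure(c)
p=manip.get_obs();O=np.array([626.5,-50]);a=-.124
X=np.array([np.cos(a),np.sin(a)]);Y=np.array([-X[1],X[0]])
q=np.array(p["position"])*1000;w=q[:2]-O;cur=np.array([w@X,w@Y]);print("tool case",cur.round(1),q.round(1),p["ee_rot"],np.round(p["joint_pos"],2))
def fc(th,r=90,g=0):
    d=np.array([-np.sin(th),np.cos(th)]);n=np.array([-np.cos(th),-np.sin(th)])
    return np.array([-26,-185])+r*d+(7+g+11*abs(np.cos(th))+14.5*abs(np.sin(th)))*n
if __name__=="__main__":
    prev=fc(2.45,g=20);s=prev-cur;print("to start: ",(-s[0]).round(1),s[1].round(1))
    for th in np.arange(2.45,-.01,-.175):
        f=fc(th);s=f-prev;print(round(th,3),f.round(1),"step",(-s[0]).round(1),s[1].round(1));prev=f
E
python3 w.py
python3 - <<'E'
from workcell import camera
from h import *
c=camera("top");measure(c);cv2.imwrite("pics/t3.png",cv2.resize(c["pixels"][40:280,260:620,::-1],(720,480)))
E
```

```text
clock: 9.37
position: [0.542, -0.037, 0.1747]
ft_force: [-0.1, 0.3, 0.9]
clock: 9.78
position: [0.5642, -0.1872, 0.2392]
ft_force: [0.1, -0.4, -0.4]
clock: 10.2
position: [0.5446, -0.3292, 0.238]
ft_force: [0.6, -0.4, -0.0]
pine 22915 px [323. 320.] zmed 0.1007 rect mm [718.4 -61. ] [320.9 216.4] 82.96
[[591.4000244140625, -207.0], [806.2000122070312, -233.5], [845.5, 85.0], [630.7000122070312, 111.5]]
pine 4944 px [496. 348.] zmed 0.1006 rect mm [969.3  40.8] [221.1  62.4] 89.97
[[938.0, -69.69999694824219], [1000.4000244140625, -69.80000305175781], [1000.5, 151.39999389648438], [938.0999755859375, 151.39999389648438]]
steel 869 px [162. 356.] zmed 0.0951 rect mm [ 538.1 -262.6] [134.5  28.2] 39.7
[[477.3999938964844, -294.70001220703125], [495.3999938964844, -316.3999938964844], [598.9000244140625, -230.5], [580.9000244140625, -208.8000030517578]]
tool case [ -47.5 -289.6] [ 543.6 -331.5  238.1] [ 6.46602344e-02  9.97906018e-01 -1.61896126e-03  1.07951165e-04] [-0.04  0.46  0.69  1.55 -0.3   1.24  2.14]
to start:  1.5 6.7
2.45 [ -64.4 -270.1] step 15.4 12.8
2.275 [ -78.3 -262.5] st
[... 658 characters left out ...]
, 148.1999969482422]]
pine 599 px [586.   4.] zmed 0.1004 rect mm [ 965.7 -409.9] [189.5  18.3] 89.39
[[955.5999755859375, -504.5], [973.9000244140625, -504.70001220703125], [975.9000244140625, -315.20001220703125], [957.5999755859375, -315.0]]
pine 16534 px [422. 121.] zmed 0.0992 rect mm [715.8 -61.2] [318.1 217.5] 82.85
[[588.0999755859375, -205.39999389648438], [803.9000244140625, -232.5], [843.5999755859375, 83.0999984741211], [627.7000122070312, 110.19999694824219]]
steel 556 px [529. 206.] zmed 0.0939 rect mm [ 538.5 -266.6] [135.   27.2] 42.32
[[479.3999938964844, -302.0], [497.70001220703125, -322.1000061035156], [597.5999755859375, -231.10000610351562], [579.2000122070312, -211.0]]
```

View pics/t3.png

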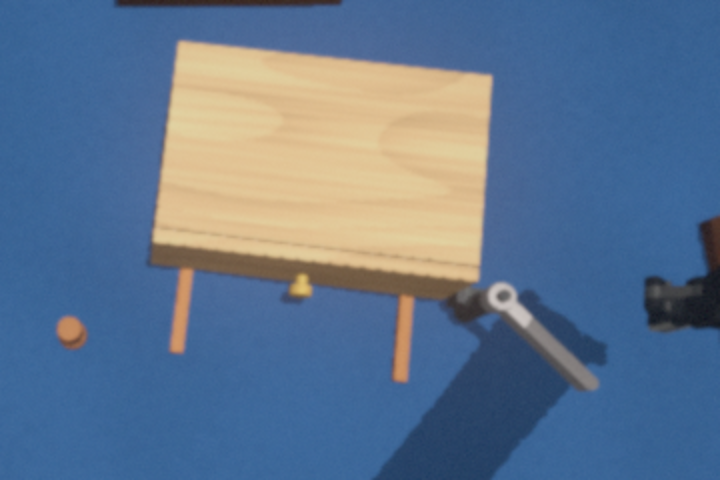

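The drawer is flush (top plus front measures 216 mm deep), and the latch still lies from crop (502,297) to (590,383). The gripper is to its right, raised. Next I descend and start the sweep.

```bash
python3 -m creep '[[[0,0,25],0],[[0,0,55],0],[[0,0,80],0],[[0,0,95],0],[[0,0,100],0]]'|grep -E 'clock|pos|ft_'
python3 -m creep '[[[0,0,0],0],[[3,2,0],0],[[7,5,0],0],[[10,9,0],0],[[13,11,0],0]]'|grep -E 'clock|pos|ft_'
python3 w.py | grep -E "tool|steel"
```

```text
clock: 10.72
position: [0.5453, -0.3237, 0.135]
ft_force: [0.5, 0.1, -0.5]
clock: 11.13
position: [0.5345, -0.3125, 0.1388]
ft_force: [-0.0, 0.5, -0.2]
steel 508 px [180. 353.] zmed 0.0954 rect mm [ 560.4 -242.2] [74.2 28. ] 35.86
tool case [ -59.3 -271.6] [ 534.  -312.2  138.6] [6.15899165e-02 9.98101400e-01 3.00146876e-04 4.32818156e-04] [-0.04  0.53  0.64  1.69 -0.36  1.05  2.17]
```

```bash
python3 -m creep '[[[6,3,0],0],[[12,6,0],0],[[17,10,0],0],[[24,14,0],0],[[30,20,0],0]]'|grep -E 'clock|pos|ft_'
python3 -m creep '[[[4,5,0],0],[[7,9,0],0],[[11,13,0],0],[[14,18,0],0],[[17,23,0],0]]'|grep -E 'clock|pos|ft_'
python3 w.py | grep -E "tool|steel"
```

```text
clock: 11.6
position: [0.5062, -0.2895, 0.138]
ft_force: [1.2, -0.3, 0.5]
clock: 12.02
position: [0.4927, -0.2643, 0.1379]
ft_force: [2.3, -0.8, 0.1]
steel 612 px [178. 343.] zmed 0.0954 rect mm [ 543.5 -230.9] [98.2 26.9] 2.58
tool case [-106.6 -228.2] [ 492.5 -263.3  137.7] [ 6.15619203e-02  9.98103132e-01  4.01343806e-04 -3.26779879e-04] [-0.15  0.4   0.67  1.85 -0.29  0.99  2.09]
```

```bash
python3 -m creep '[[[3,6,0],0],[[6,14,0],0],[[8,22,0],0],[[10,29,0],0],[[10.6,36.5,0],0]]'|grep -E 'clock|pos|ft_'
python3 -m creep '[[[0,8,0],0],[[0,15,0],0],[[-1,23,0],0],[[-2,30.5,0],0],[[-4.5,38,0],0]]'|grep -E 'clock|pos|ft_'
python3 -m creep '[[[-3,8,0],0],[[-7,15,0],0],[[-11,22,0],0],[[-16,29,0],0],[[-22,35,0],0]]'|grep -E 'clock|pos|ft_'
python3 - <<'E'
from w import *
cv2.imwrite("pics/s4.png",cv2.resize(c["pixels"][180:400,80:440,::-1],(720,440)))
E
```

```text
clock: 12.48
position: [0.4867, -0.2263, 0.1378]
ft_force: [1.1, -1.8, -0.0]
clock: 12.9
position: [0.4962, -0.1892, 0.1379]
ft_force: [0.4, -1.8, 0.2]
clock: 13.32
position: [0.5228, -0.1572, 0.1378]
ft_force: [-0.9, -1.1, -0.0]
pine 22948 px [323. 320.] zmed 0.1007 rect mm [718.4 -60.9] [320.8 216.3] 82.95
[[591.4000244140625, -206.8000030517578], [806.0, -233.39999389648438], [845.4000244140625, 85.0], [630.7000122070312, 111.5]]
pine 4937 px [496. 348.] zmed 0.1006 rect mm [969.3  40.9] [ 62.3 221.1] 0.12
[[937.9000244140625, 151.3000030517578], [938.4000244140625, -69.69999694824219], [1000.7000122070312, -69.5999984741211], [1000.2999877929688, 151.5]]
steel 742 px [203. 325.] zmed 0.0952 rect mm [ 553.2 -182. ] [ 27.5 135. ] 28.27
[[509.1000061035156, -129.0], [573.0, -247.89999389648438], [597.2999877929688, -234.89999389648438], [533.2999877929688, -116.0]]
tool case [ -88.5 -117.7] [ 524.2 -155.8  137.8] [6.08051243e-02 9.98149570e-01 3.25335704e-04 2.56886351e-04] [-0.33  0.37  0.64  1.88 -0.26  0.98  1.87]
```

View pics/s4.png

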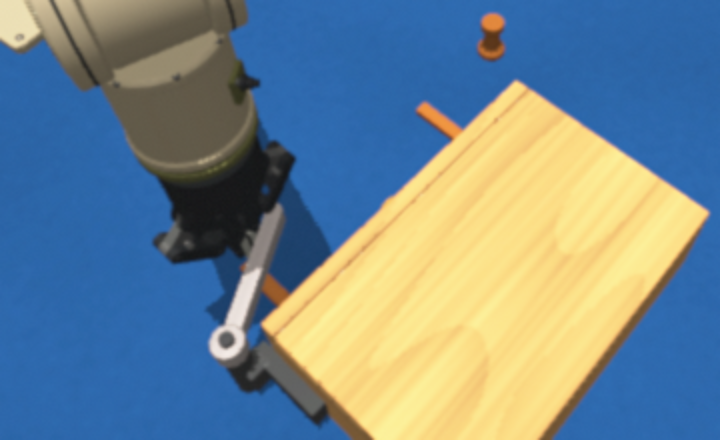

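The latch now stands about 35° from shut, with the finger in front of its far half. The drawer is still flush.

```bash
python3 -m creep '[[[-5,4,0],0],[[-10,8,0],0],[[-15,12,0],0],[[-20,14,0],0],[[-24,17,0],0]]'|grep -E 'clock|pos|ft_'
python3 -m creep '[[[-4,2,0],0],[[-8,3,0],0],[[-11,4,0],0],[[-14,5,0],0],[[-17,6,0],0]]'|grep -E 'clock|pos|ft_'
python3 -m creep '[[[-1.5,0,0],0],[[-3,0,0],0],[[-4,0,0],0],[[-5,0,0],0],[[-6,0,0],0]]'|grep -E 'clock|pos|ft_'
python3 w.py|grep -E "steel|tool"
```

```text
clock: 13.78
position: [0.5487, -0.1441, 0.1379]
ft_force: [-0.7, -1.5, 0.5]
clock: 14.2
position: [0.566, -0.1403, 0.1378]
ft_force: [-1.7, -0.5, -0.5]
clock: 14.62
position: [0.5715, -0.1407, 0.1378]
ft_force: [-6.6, 2.7, 5.5]
steel 757 px [216. 330.] zmed 0.0953 rect mm [ 582.4 -175.1] [135.2  26.5] 85.55
tool case [-43.4 -96.9] [ 571.4 -140.8  137.8] [ 6.18089162e-02  9.98087749e-01  3.03516027e-04 -6.41219620e-04] [-0.33  0.45  0.61  1.77 -0.3   1.02  1.84]
```

```bash
python3 -m creep '[[[-0.4,0,0],0],[[-0.8,0,0],0],[[-1.2,0,0],0],[[-1.6,0,0],0],[[-1.6,0,0],0]]'|grep -E 'clock|pos|ft_'
python3 -m creep '[[[0,0,0],0],[[3,0,0],0],[[12,0,0],0],[[35,0,0],0],[[60,0,-20],0]]'|grep -E 'clock|pos|ft_'
python3 -m creep '[[[20,-10,-35],0],[[40,-30,-70],0],[[50,-60,-100],0],[[60,-90,-120],0],[[60,-110,-120],0]]'|grep -E 'clock|pos|ft_'
python3 - <<'E'
from w import *
cv2.imwrite("pics/s5.png",cv2.resize(c["pixels"][180:400,80:440,::-1],(720,440)))
c=camera("top");measure(c);cv2.imwrite("pics/t5.png",cv2.resize(c["pixels"][40:280,260:620,::-1],(720,480)))
E
```

```text
clock: 15.08
position: [0.5718, -0.1408, 0.1377]
ft_force: [-11.6, 3.5, 7.8]
clock: 15.5
position: [0.5118, -0.1334, 0.1552]
ft_force: [-0.6, 1.0, 1.5]
clock: 15.92
position: [0.4394, -0.2395, 0.2826]
ft_force: [1.3, -0.9, -0.9]
pine 22947 px [323. 320.] zmed 0.1007 rect mm [718.1 -60.9] [320.9 216.9] 82.93
[[590.7999877929688, -206.8000030517578], [806.0, -233.5], [845.5, 85.0], [630.2000122070312, 111.5999984741211]]
pine 4938 px [496. 348.] zmed 0.1006 rect mm [969.3  40.8] [221.1  62.4] 89.94
[[937.9000244140625, -69.69999694824219], [1000.2999877929688, -69.80000305175781], [1000.5999755859375, 151.3000030517578], [938.2000122070312, 151.39999389648438]]
steel 776 px [216. 330.] zmed 0.0953 rect mm [ 582.9 -175.1] [135.3  27.5] 85.55
[[563.9000244140625, -241.5], [591.4000244140625, -243.60000610351562], [601.9000244140625, -108.80000305175781], [574.4000244140625, -106.5999984741211]]
tool case [-162.5 -213.8] [ 438.8 -242.   280.8] [ 6.48434546e-02  9.97889413e-01 -4.43942075e-04  3.44233579e-03] [-0.34  0.06  0.79  1.85 -0.05  1.24  1.91]
pine 2492 px [378.  10.] zmed 0.0986 
[... 171 characters left out ...]
0517578]]
pine 583 px [586.   4.] zmed 0.1004 rect mm [ 965.7 -409.5] [190.3  18.3] 89.39
[[955.5999755859375, -504.5], [973.9000244140625, -504.70001220703125], [975.9000244140625, -314.3999938964844], [957.5999755859375, -314.20001220703125]]
pine 16532 px [422. 121.] zmed 0.0992 rect mm [716.  -61.2] [318.  217.4] 82.82
[[588.2000122070312, -205.39999389648438], [803.9000244140625, -232.60000610351562], [843.7000122070312, 83.0], [628.0, 110.19999694824219]]
steel 620 px [484. 185.] zmed 0.0933 rect mm [ 592.2 -177.8] [137.2  38.2] 80.02
[[561.4000244140625, -242.10000610351562], [599.0999755859375, -248.6999969482422], [622.9000244140625, -113.5], [585.2000122070312, -106.9000015258789]]
```

View pics/t5.png

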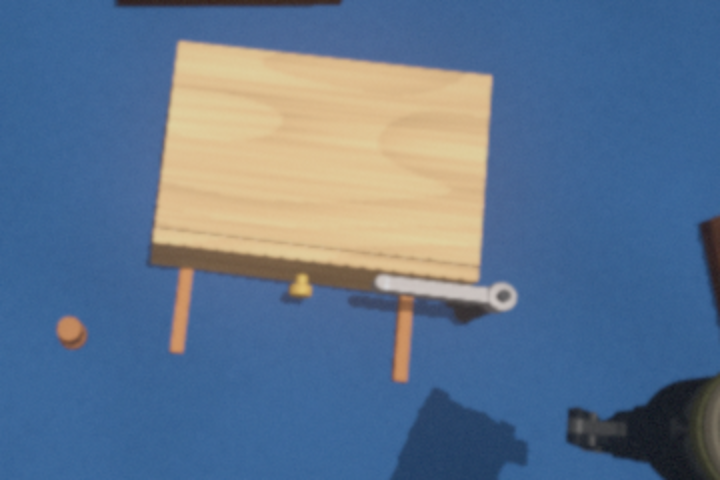

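View pics/s5.png

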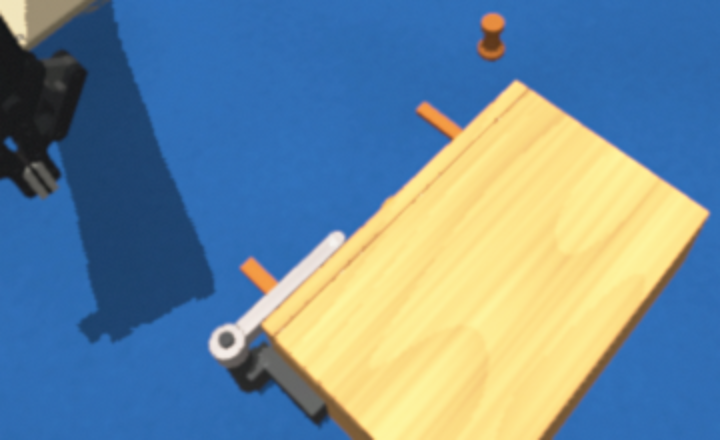

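The latch lies parallel to the drawer face, with its tip at crop (383,283) and pivot at (503,297). The drawer is flush, the rook is where it was and the arm is clear. The 11 N resistance at the end means the latch is on its stop.

```bash
python3 -m creep '[[[0,0,0],0],[[0,0,0],0],[[0,0,0],0],[[0,0,0],0],[[0,0,0],0]]'|grep -E 'clock|pos|ft_'
python3 -c "
from workcell import manip;print(manip.hand_in())"
```

```text
clock: 16.43
position: [0.4409, -0.2348, 0.2775]
ft_force: [-1.0, 0.2, 0.3]
the job is handed in; nothing more can be done
None
```

The drawer is pushed fully home and the latch arm lies square across its front on its stop; I handed it in at about 16 s with the arm clear and the rook untouched, though the cups and pieces were last seen standing before the main push and can't be seen now the drawer is shut.

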